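# Fit the pressing plate on the decal jig and hold it down

### The arm

A 7-joint arm with a two-finger parallel gripper is mounted at the origin on the work surface. World frame = base frame: x ahead of the robot, y to its left, z up, the work surface at z = 0. Lengths are in m, angles in rad, forces in N, time in s.
With the tool pointing down it reaches from about 0.4 to 0.875 m from the base axis. Payload 19.3 kg.
Tool frame: the origin (TCP) lies midway between the tips of the shut fingers; the grasp point (between the pads) lies bot.tcp_to_grasp behind it (bot.tcp_to_grasp is the distance from the TCP to the grasp point, in m); z points along the fingers, y is the line along which they close (so a half turn about z gives the same grasp; the last joint's range is limited). The gripper opens to 85 mm and grips with 20 to 120 N. Pads are 22 mm wide; open, the fingers measure 114 mm over their backs; the gripper's body (76 mm by 85 mm) begins 54 mm behind the grasp point. The pads swing forward as they close: fully open they stand 13 mm farther back than shut.
Start: joints at [1.245, 0.521, -0.036, 1.599, 0.021, 1.021, -0.113], TCP at [0.158, -0.605, 0.21] pointing down, gripper open.
Joint ranges: [-2.91, 2.91], [-0.3, 2.13], [-1.5, 1.42], [0.17, 2.43], [-1.26, 4.41], [0.16, 1.93], [-2.52, 2.52]. Speed limits (rad/s): [1.89, 1.89, 2.39, 2.39, 3.01, 3.01, 3.01].

### API

Orientations are given as [roll, pitch, yaw] about the fixed x, y, z axes, in that order (R = Rz(yaw) Ry(pitch) Rx(roll)).
In Python, from workcell import observe, imaging, bot gives the robot as it stands.
- The arm moves only by the tool send_rows, never from a script. Its argument "plan" is text: rows parted by semicolons, each of 7 numbers parted by spaces: the shift along the tool's x, y, z in m, then the turn, a rotation vector about the tool's x, y, z in degrees, then the finger opening in m, from 0 to 0.0854. In form: dx dy dz rx ry rz claw; .... A call has 1 to 10 rows; each row is the pose to reach, as a shift and turn from the pose commanded when the call began, along the tool's axes at that moment; what a row does not reach only later rows make up. A row lasts 1/12 s, in which the tool goes at most 41.7 mm and 7.16 degrees, less where a joint would pass 70% of its speed; a pose out of reach is approached as far as the arm can. A call with a gripper value outside its range is refused whole. The fingers move at their own pace and stop on an object; "grip_force" is the grip in N (left out, the last holds). Time passes only in rows, so rows that repeat a pose let the fingers close. It gives the time, the measured TCP pose, the force, the opening and the grip force at its end, in the units of the state.
- observe(): the state, without advancing time (a new reading comes with each control period).
- imaging.grab_frame(name): name is "scene" or "top" or "wrist"; returns a dict with "color" (420x560x3 uint8, red, green, blue), "fx", "fy", "cx", "cy" (pixels), "eye" and "orientation" of the camera in the world; the wrist camera has in their place "tool_from_camera" (4x4, takes a point from camera to tool coordinates, whose origin is the TCP and whose axes are the flange's). Camera axes: x right, y down, z forward; pixel columns grow to the right and rows downward; lengths in m; the calibration is good to about 2 mm. A picture is of the moment at which its call begins: read the wrist's pose just before it. There is no depth.
- bot.job_done(): hands the job in; it is judged then, once.
The state is a dict: "clock": time; "qpos": joint angles; "qd": joint speeds; "joint_efforts": joint torques, N m; "position": TCP position; "tool_rot": TCP orientation; "force": force on the tool from outside, world axes, zero at the start; "moment": the same for the moment, N m; "grip_width": finger opening in m; "finger_force": force on a finger pad.
Only numpy, scipy, OpenCV 4.12 (cv2) and the standard library are available. Lean on these libraries where they do the work, as an engineer would, in place of code of your own. Each camera call takes 0.05 s, during which the arm holds its last target. There are 200 camera calls.

### The job

Take the loose pressing plate by its handle, lay it square and level over the sprung pad of the press jig, where two name tags wait, and slide it along until the jig's locating pin, hidden under the plate, drops into the bore below the handle and the plate lies flat. Press it down gently until the pad has sunk about 5 mm, never to its stop at 10 mm, and finish while still gripping the plate and holding it down there. The handle is thin plastic: grip it with no more than about 50 N; leave the tumbler, pen pot and thread spool where they are.

Things in the scene. Friction and masses are not known exactly. Their poses are not given: they have to be found in the camera images.
- plate: Loose pressing plate, about 0.26 kg: aluminium slab 110 (x) x 70 (y) x 12 mm thick, with a black block handle on its middle. A blind bore, 13 mm wide and 24 mm deep, opens downwards in the middle of its underside and runs up into the handle. Origin: centre of the underside, at the bore's mouth; z up. It starts flat on the table. Both ends are alike.
- handle (a point): Point in the middle of the plate's handle, 40 mm above the plate's underside; axes as the plate. The handle is 44 (x) x 26 (y) mm and runs from 12 to 54 mm above the underside; grip it across its 26 mm (y).
- jig: Press jig, fixed: grey base 170 (x) x 110 (y) x 18 mm with a sprung black pad above it. Origin: centre of the base's underside, on the table; x along its length, z up.
- slot (a point): Middle of the pad's slot, which runs along x, 42 mm above the jig's origin; axes as the jig; does not move. The fixed, upright steel pin is clamped in the slot anywhere within 9 mm of here along x (y = 0), place not reported: see it, or feel for it with the plate. 10 mm thick, last 3.5 mm tapering to 5 mm; its tip is 7 mm above the raised pad, so the plate drops 7 mm.
- pad_top (a point): Centre of the pad's top face; the pad is 140 (x) x 80 (y) x 12 mm, its top 42 mm above the table when raised. Axes as the jig; moves down with the pad. Two pale wooden tags lie let into it, one on each side of the slot.
- pad (a joint): How far the pad has sunk, m: 0 raised, 0.010 at its stop. Spring: 5 N before it moves, then 1 N per mm (10 N at 5 mm, the plate's own weight included, which alone does not sink it).
- tumbler: Blue tumbler with white lid, 72 mm across, 170 mm tall, standing; origin under its centre. Leave alone.
- pen_pot: Red pot of pens, 72 mm across, about 140 mm tall; origin under its centre. Leave alone.
- spool: Thread spool standing on end, 48 mm across, 50 mm tall; origin under its centre. Leave alone.
Mind the look-alikes: they are no part of the job. Several things have the shape of the jig; the one meant has the colours described above. There is more than one size of the plate; the one meant has the size given above.

How it is judged:
By the outcome, as a careful person would: the job done as asked, in the order asked, and still so for the second after the job is handed in, while the arm keeps its last pose, push and grip.
It also fails if it takes over 48 s, if anything falls off the work surface, if the arm or the gripper's body presses on something with over 40 N, if the wrist force passes 120 N, or if a joint passes its speed limit or range.

## Working session

There is one attempt and no reset: what is moved stays moved. The work goes in short steps, Python scripts to look and compute and a tool call to move; the robot and the scene stay as the last step left them, time stands still between calls to the robot, and variables do not carry over. Pictures are saved under pics/ and viewed, at most 10 in all, crops included, and the job is handed in when it is done.

Besides the shell and the picture viewer there is one more tool, called after "Request:" in YAML: its name, and indented under it one key for each argument. send_rows: Moves the arm, as the interface text tells. Its arguments: {"type":"object","properties":{"plan":{"type":"string"},"grip_force":{"type":"number"}},"required":["plan"]}

```bash
ls; mkdir -p pics
python3 - <<'E'
from workcell import observe, imaging, bot
import cv2,pickle
s=observe(); print(s, bot.tcp_to_grasp)
for n in ("scene","top"):
    f=imaging.grab_frame(n); pickle.dump(f,open(f"pics/{n}0.pkl","wb"))
    cv2.imwrite(f"pics/{n}0.png",f["color"][:,:,::-1]); print(n,{k:v for k,v in f.items() if k!="color"})
E
```

```text
pics
{'clock': 0.0, 'qpos': array([ 1.24482189,  0.52202743, -0.03630266,  1.5999925 ,  0.02119107,
        1.02109481, -0.11280317]), 'qd': array([ 5.67980440e-04,  1.36629306e-05, -1.51056809e-03,  3.36389691e-04,
       -1.72827680e-04, -1.26538506e-04, -2.27695261e-04]), 'joint_efforts': array([-7.79072197e-04, -9.27136016e+01,  1.97946019e+00, -3.69934165e+01,
        1.77843153e-02,  8.23680457e-03, -7.73483634e-06]), 'position': array([ 0.15798311, -0.60433607,  0.20962321]), 'tool_rot': array([-3.14045844e+00,  8.55417980e-05,  2.55734947e-01]), 'force': array([ 1.03609625, -0.29967704,  0.24462672]), 'moment': array([-0.10799904,  0.02857286,  0.01880056]), 'finger_force': 0.0, 'grip_width': 0.08551042210745592} 0.0187
scene {'fx': 408.54917825842216, 'fy': 408.54917825842216, 'cx': 273.89477205581755, 'cy': 211.26312943939885, 'eye': array([1.05145951, 0.46987042, 1.06356126]), 'orientation': array([-2.5017662 , -0.01719639,  2.29065318])}
top {'fx': 423.1797945253378, 'fy': 423.1797945253378, 'cx': 284.9608542825398, 'cy': 210.20054470194708, 'eye': array([0.33840134, 0.0233244 , 1.16947837]), 'orientation': array([-3.00509209, -0.03476446, -1.54267924])}
```

View pics/top0.png

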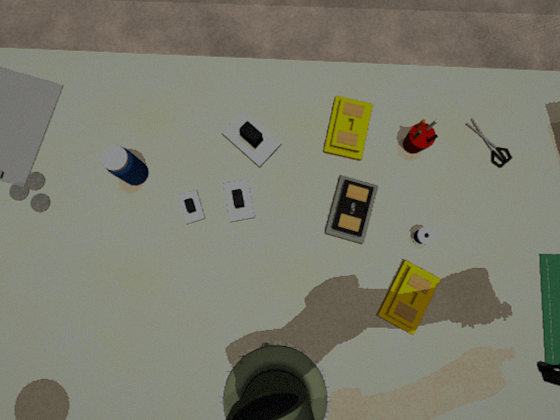

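View pics/scene0.png

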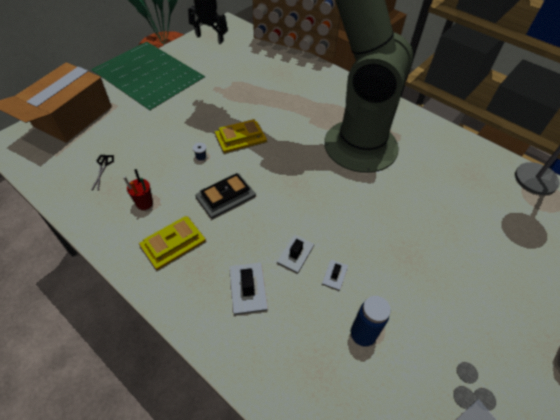

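The grey jig with the black pad is at top-view px (351,209). The yellow ones at (348,128) and (409,297) are look-alikes. There are three plate candidates: (251,137), (239,199) and (192,206). I'll measure their sizes and take enlarged crops.

```bash
cat > h.py <<'E'
import numpy as np, cv2, pickle
from scipy.spatial.transform import Rotation as R
def campose(f):
    return R.from_euler('xyz',f["orientation"]).as_matrix(), np.array(f["eye"])
def rays(f,px,pose=None):
    Rm,e=pose or campose(f); px=np.atleast_2d(np.asarray(px,float))
    d=np.c_[(px[:,0]-f["cx"])/f["fx"],(px[:,1]-f["cy"])/f["fy"],np.ones(len(px))]@Rm.T
    return e,d
def on_z(f,px,z,pose=None):
    e,d=rays(f,px,pose); return e+d*((z-e[2])/d[:,2])[:,None]
def rect(f,mask_pts,z,pose=None):
    P=on_z(f,mask_pts,z,pose)[:,:2]
    (c,(w,h),a)=cv2.minAreaRect((P*1000).astype(np.float32))
    if w<h: w,h,a=h,w,a+90
    return np.array(c)/1000,w,h,a
E
python3 - <<'E'
from h import *
f=pickle.load(open("pics/top0.pkl","rb")); im=f["color"]
hsv=cv2.cvtColor(im,cv2.COLOR_RGB2HSV)
for p in [(245,185),(268,150),(225,185),(190,196),(215,215),(333,205),(342,205),(353,195),(239,199)]: print(p,im[p[1],p[0]],hsv[p[1],p[0]])
big=lambda x0,y0,x1,y1: cv2.resize(im[y0:y1,x0:x1,::-1],None,fx=4,fy=4,interpolation=cv2.INTER_CUBIC)
cv2.imwrite("pics/c1.png",big(170,105,370,250))
E
```

```text
(245, 185) [140 144 143] [ 83   7 144]
(268, 150) [138 142 141] [ 83   7 142]
(225, 185) [138 140 138] [ 60   4 140]
(190, 196) [142 146 146] [ 90   7 146]
(215, 215) [136 141 129] [ 43  22 141]
(333, 205) [95 91 85] [18 27 95]
(342, 205) [21 15 18] [165  73  21]
(353, 195) [142 114  59] [ 20 149 142]
(239, 199) [27 24 26] [160  28  27]
```

View pics/c1.png

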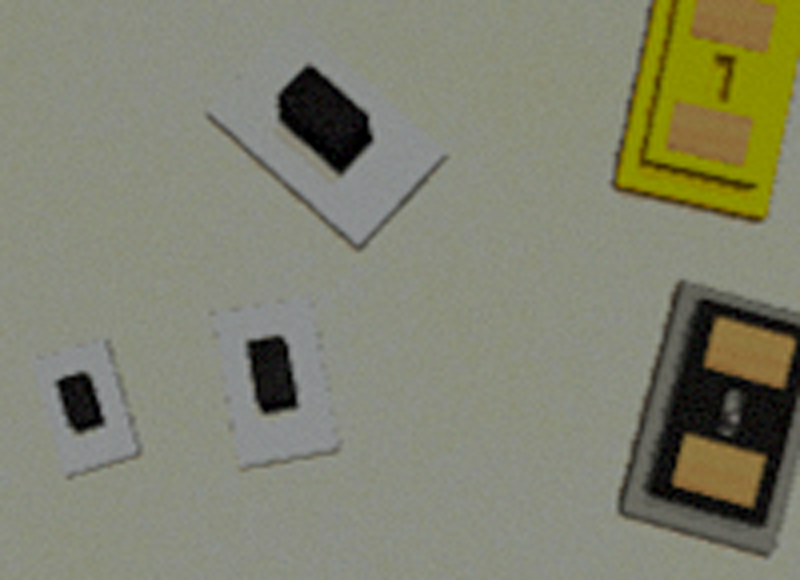

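The crop shows three white plates of different sizes with black handles, at crop px (327,155), (277,383) and (88,408). The grey/black jig with pale tags is at (715,415), with the bright pin near (733,410). Next I measure all of them.

```bash
cat >> h.py <<'E'
def blobs(mask,amin):
    n,l,st,c=cv2.connectedComponentsWithStats(mask.astype(np.uint8))
    return [(c[i],np.argwhere(l==i)[:,::-1],st[i,4]) for i in range(1,n) if st[i,4]>=amin]
def find(f,z_plate=.012,roi=None,pose=None):
    im=cv2.bilateralFilter(f["color"],7,30,4).astype(int); r,g,b=im[...,0],im[...,1],im[...,2]
    white=(g-b<=6)&(g>100)&(abs(r-g)<12); black=(im.max(2)<60)
    return white,black,im
E
python3 - <<'E'
from h import *
f=pickle.load(open("pics/top0.pkl","rb"));
w,b,im=find(f)
def inroi(c,x0=150,x1=400,y0=90,y1=260): return x0<c[0]<x1 and y0<c[1]<y1
for c,p,a in blobs(w,150):
    if inroi(c): print("white",c.round(1),a,rect(f,p,.012))
for c,p,a in blobs(b,60):
    if inroi(c): print("black top54",c.round(1),a,rect(f,p,.054), 'z42',rect(f,p,.042))
# jig: grey-or-dark vs table, non yellow
r,g,bb=im[...,0],im[...,1],im[...,2]
j=(im.max(2)<115)|((r-bb>50)&(r-bb<105)&(r-g>15))
for c,p,a in blobs(j,800):
    if inroi(c,300,400,150,260): print("jig z18",c,a,rect(f,p,.018))
t=((r-bb>50)&(r-g>15)&(g>80))
for c,p,a in blobs(t,60):
    if inroi(c,300,400,160,260): print("tag",c,a,rect(f,p,.042))
E
```

```text
white [252.7 140.2] 1054 (array([0.70161871, 0.08834472]), 143.52459716796875, 91.97988891601562, 49.5548095703125)
white [238.9 199.6] 808 (array([0.52506628, 0.1153791 ]), 110.42448425292969, 73.16403198242188, 12.992637634277344)
white [191.1 206.5] 451 (array([0.502095  , 0.24637619]), 84.07449340820312, 55.696327209472656, 21.154556274414062)
black top54 [250.7 134.3] 354 (array([0.69834723, 0.08791283]), 66.56909942626953, 41.663856506347656, 48.09104919433594) z42 (array([0.70221936, 0.08860762]), 67.2852554321289, 42.112083435058594, 48.091068267822266)
black top54 [351.2 207.9] 965 (array([ 0.50586694, -0.19037234]), 140.3695068359375, 83.69915771484375, 165.75997924804688) z42 (array([ 0.50766855, -0.1926713 ]), 141.87957763671875, 84.59954071044922, 165.75999450683594)
black top54 [237.6 198.1] 170 (array([0.52122491, 0.11583631]), 48.72816467285156, 24.949462890625, 13.508005142211914) z42 (array([0.52319177, 0.11683153]), 49.252410888671875, 25.217857360839844, 13.508049011230469)
black top54 [189.6 205.1] 111 (array([0.49821646, 0.241789  ]), 36.57420349121094, 21.876739501953125, 18.84586524963379) z42 (array([0.49993573, 0.24413921]), 36.967681884765625, 22.11209487915039, 18.845849990844727)
jig z18 [350.42336935 209.34253701] 2499 (array([ 0.50718539, -0.19321992]), 171.40919494628906, 113.56987762451172, 165.8079071044922)
tag [357.15       192.76923077] 260 (array([ 0.54888904, -0.20648636]), 55.68197250366211, 35.18390655517578, 75.7690200805664)
tag [349.22014925 222.19402985] 268 (array([ 0.46745016, -0.18579684]), 55.58228302001953, 35.21731948852539, 75.7859115600586)
```

The middle plate at px (239,199) measures 110×73 mm, matching the given 110×70. The other two are 144×92 and 84×56. The grey jig measures 171×114 mm at yaw −14°. I'll move toward the plate, keeping high.

Request:
send_rows:
  plan: "0.2 -0.094 -0.02 0 0 0 0.0854; 0.403 -0.188 -0.03 0 0 0 0.0854; 0.403 -0.188 -0.03 0 0 0 0.0854; 0.403 -0.188 -0.03 0 0 0 0.0854; 0.403 -0.188 -0.03 0 0 0 0.0854; 0.403 -0.188 -0.03 0 0 0 0.0854; 0.403 -0.188 -0.03 0 0 0 0.0854; 0.403 -0.188 -0.03 0 0 0 0.0854; 0.403 -0.188 -0.03 0 0 0 0.0854; 0.403 -0.188 -0.03 0 0 0 0.0854"

```text
clock: 0.93
position: [0.4793, -0.3377, 0.2383]
tool_rot: [-3.141, 0.0, 0.256]
force: [0.5, -0.3, -0.3]
grip_width: 0.0852
finger_force: 0.0
```

```bash
cat >> h.py <<'E'
def delta(s,target,yaw_deg):
    "tool-axes shift & turn from measured pose to level pointing-down target"
    R0=R.from_euler('xyz',s["tool_rot"]); Rt=R.from_euler('xyz',[np.pi,0,np.radians(yaw_deg)])
    d=R0.inv().apply(np.array(target)-s["position"])
    return d.round(4), (R0.inv()*Rt).as_rotvec(degrees=True).round(2)
E
python3 - <<'E'
from h import *
from workcell import observe
s=observe(); print(s["clock"],s["position"],s["tool_rot"],s["qpos"],s["force"])
print(delta(s,[.525,.1154,.24],13))
E
```

```text
0.9333 [ 0.47927411 -0.33767331  0.23833972] [-3.14138887e+00  2.51522705e-04  2.55653870e-01] [ 0.6092937   0.43349469 -0.13463542  1.66871731  0.06529146  1.04408683
 -0.86103551] [ 0.48248498 -0.33691534 -0.29749216]
(array([ 0.1588, -0.4268, -0.0016]), array([-0.01,  0.01,  1.65]))
```

Request:
send_rows:
  plan: "0.155 -0.42 0 0 0 1.7 0.0854; 0.155 -0.42 0 0 0 1.7 0.0854; 0.155 -0.42 0 0 0 1.7 0.0854; 0.155 -0.42 0 0 0 1.7 0.0854; 0.155 -0.42 0 0 0 1.7 0.0854; 0.155 -0.42 0 0 0 1.7 0.0854; 0.155 -0.42 0 0 0 1.7 0.0854; 0.155 -0.42 0 0 0 1.7 0.0854; 0.155 -0.42 0 0 0 1.7 0.0854; 0.155 -0.42 0 0 0 1.7 0.0854"

```text
clock: 1.77
position: [0.5185, 0.0773, 0.2383]
tool_rot: [3.141, 0.0, 0.226]
force: [1.8, 0.1, 0.3]
grip_width: 0.0853
finger_force: 0.0
```

Request:
send_rows:
  plan: "0 0 0 0 0 0 0.0854; 0 0 0 0 0 0 0.0854; 0 0 0 0 0 0 0.0854"

```text
clock: 2.02
position: [0.5186, 0.075, 0.238]
tool_rot: [3.141, 0.001, 0.226]
force: [0.3, -0.4, 0.3]
grip_width: 0.0851
finger_force: 0.0
```

```bash
cat >> h.py <<'E'
def wpose(f,s):
    T=np.array(f["tool_from_camera"]); Rt=R.from_euler('xyz',s["tool_rot"]).as_matrix()
    return Rt@T[:3,:3], Rt@T[:3,3]+s["position"]
def wrist(name):
    from workcell import observe, imaging
    s=observe(); f=imaging.grab_frame("wrist"); pickle.dump((s,f),open(f"pics/{name}.pkl","wb"))
    cv2.imwrite(f"pics/{name}.png",f["color"][:,:,::-1]); return s,f
E
python3 - <<'E'
from h import *
s,f=wrist("w1"); print(s["clock"],s["position"],s["tool_rot"],s["force"]); print(f["tool_from_camera"],f["fx"])
E
```

```text
2.0167 [0.51861889 0.07504235 0.23803187] [3.14132469e+00 7.12762622e-04 2.26356314e-01] [ 0.3097485  -0.4460094   0.28812276]
[[ 6.04758963e-04 -9.49366355e-01 -3.14170587e-01  8.05240976e-02]
 [ 9.99998602e-01  8.43357707e-05  1.67008815e-03 -7.03459895e-04]
 [-1.55902968e-03 -3.14171158e-01  9.49365079e-01 -1.63452460e-01]
 [ 0.00000000e+00  0.00000000e+00  0.00000000e+00  1.00000000e+00]] 372.7556390935773
```

View pics/w1.png

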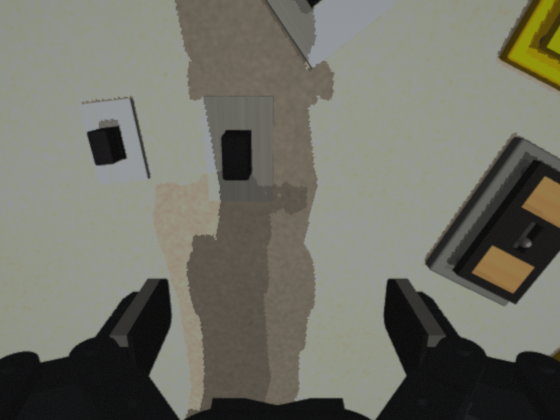

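The wrist view shows the wanted plate (corners about (205,97), (272,97) and (273,200)) with its handle at (237,155). The jig is at right, with the pin at about (525,240). Now the numbers.

Run:
```python
from h import *
s,f=pickle.load(open("pics/w1.pkl","rb")); P=wpose(f,s)
im=cv2.bilateralFilter(f["color"],7,30,4)
for c,p,a in blobs(im.max(2)<50,100):
    if 215<c[0]<260 and 120<c[1]<190: print("handle",c,a,p.min(0),p.max(0),rect(f,p,.054,P),rect(f,p,.033,P))
print(on_z(f,[(205,97),(272,97),(273,200)],.012,P).round(4))
# handle on table-plane cross views: top-face corners
c=im[85:215,190:290].astype(int); 
m=(abs(c[...,0]-c[...,2])<12)&(c.max(2)>50)&(c.max(2)<175)
for c0,p,a in blobs(m,500): print("plate",c0,a,rect(f,p+[190,85],.012,P))
for z in (0.042,0.049): print("pin",on_z(f,[(525,240)],z,P).round(4))
cv2.imwrite("pics/c2.png",np.vstack([cv2.resize(f["color"][70:220,180:300,::-1],None,fx=4,fy=4,interpolation=cv2.INTER_CUBIC)]))
cv2.imwrite("pics/c2.png",np.hstack([cv2.resize(f["color"][80:220,190:290,::-1],None,fx=4,fy=4,interpolation=cv2.INTER_CUBIC),cv2.resize(f["color"][170:310,460:560,::-1],None,fx=4,fy=4,interpolation=cv2.INTER_CUBIC)]))
```

```text
handle [236.22308234 154.43209008] 1421 [221 130] [251 179] (array([0.52648511, 0.11657083]), 46.26945495605469, 27.68244743347168, 12.977850914001465) (array([0.52222076, 0.11794305]), 49.06614303588867, 29.355722427368164, 12.977879524230957)
[[0.5685 0.1608 0.012 ]
 [0.5836 0.0954 0.012 ]
 [0.4784 0.0704 0.012 ]]
plate [41.72603978 59.75030139] 6636 (array([0.52090808, 0.12632738]), 110.10604095458984, 88.0830307006836, 12.753457069396973)
pin [[ 0.504  -0.1948  0.042 ]]
pin [[ 0.5058 -0.1892  0.049 ]]
```

View pics/c2.png

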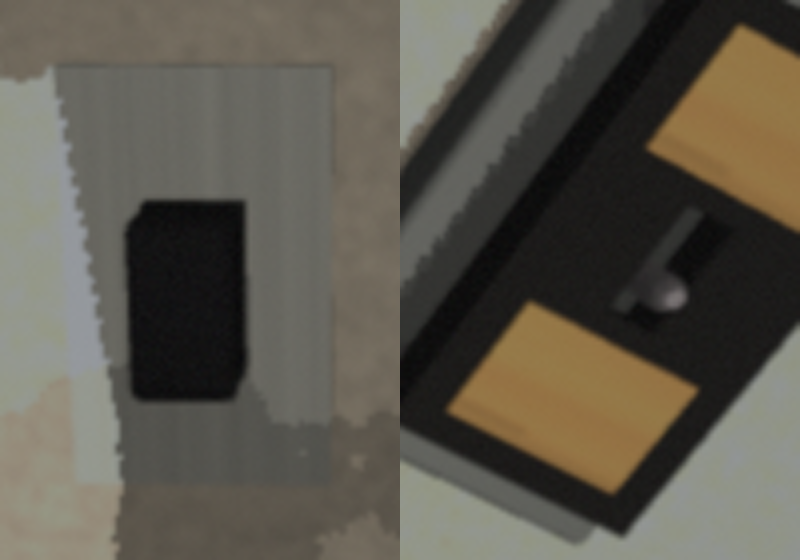

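The left crop shows the wanted plate and its handle clearly. The right crop shows the slot with the pin near its −x end, tip at about image px (528,242).

Run:
```python
from h import *
s,f=pickle.load(open("pics/w1.pkl","rb")); P=wpose(f,s)
c=on_z(f,[(203.75,96.25),(273,96.25),(273,201.25),(208.75,201.25)],.012,P)[:,:2]; print(c.round(4),(c[0]+c[2])/2)
print(on_z(f,[(528,242.5)],.049,P))
print(delta(s,[.524,.116,.0215],13.2))
```

```text
[[0.5689 0.1621]
 [0.5845 0.0945]
 [0.477  0.0701]
 [0.4612 0.1386]] [0.5229397  0.11610805]
[[ 0.50392525 -0.1933934   0.049     ]]
(array([ 0.0146, -0.0388,  0.2165]), array([ 0.02,  0.04, -0.23]))
```

Request:
send_rows:
  plan: "0.014 -0.039 0.04 0 0 0 0.0854; 0.014 -0.039 0.08 0 0 0 0.0854; 0.014 -0.039 0.11 0 0 0 0.0854; 0.014 -0.039 0.14 0 0 0 0.0854; 0.014 -0.039 0.17 0 0 0 0.07; 0.014 -0.039 0.19 0 0 0 0.07; 0.014 -0.039 0.206 0 0 0 0.07; 0.014 -0.039 0.216 0 0 0 0.07; 0.014 -0.039 0.216 0 0 0 0.07; 0.014 -0.039 0.216 0 0 0 0.07"

```text
clock: 2.9
position: [0.5238, 0.1158, 0.0225]
tool_rot: [3.141, 0.0, 0.225]
force: [1.2, -0.3, 0.3]
grip_width: 0.0697
finger_force: 0.0
```

Run:
```python
from h import *
s,f=wrist("w2"); print(s["clock"],s["position"],s["tool_rot"],s["force"],s["grip_width"]); print(delta(s,[.5232,.116,.0215],13.2))
```

```text
2.9 [0.52383622 0.11583105 0.02254965] [3.14138503e+00 2.86950594e-04 2.25092194e-01] [ 1.19823467 -0.30078735  0.34876798] 0.06970242734493239
(array([-0.0006, -0.0003,  0.001 ]), array([ 0.01,  0.02, -0.3 ]))
```

View pics/w2.png

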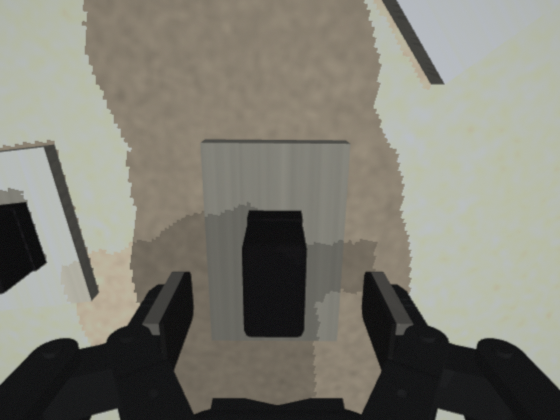

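The handle at (274,275) lies square between the fingers, and the plate's top corners are at (203,142) and (349,143). I'll grip at 42 N.

Request:
send_rows:
  plan: "0 0 0.001 0 0 0 0.04; 0 0 0.001 0 0 0 0.025; 0 0 0.001 0 0 0 0.02; 0 0 0.001 0 0 0 0.02; 0 0 0.001 0 0 0 0.02; 0 0 0.001 0 0 0 0.02; 0 0 0.001 0 0 0 0.02; 0 0 0.001 0 0 0 0.02; 0 0 0.001 0 0 0 0.02; 0 0 0.001 0 0 0 0.02"
  grip_force: 42

```text
clock: 3.78
position: [0.524, 0.1167, 0.0219]
tool_rot: [3.142, -0.001, 0.226]
force: [-1.5, -0.5, 7.4]
grip_width: 0.0247
finger_force: 43.2
```

Run:
```python
from h import *
from workcell import observe
s,f=pickle.load(open("pics/w2.pkl","rb")); P=wpose(f,s)
c=on_z(f,[(203,142),(349,143),(336,340),(212,340)],.012,P); print(c[:,:2].round(4),c.mean(0))
Rt=R.from_euler('xyz',s["tool_rot"])
print("tool", Rt.inv().apply(c-s["position"]).round(4))
s=observe(); print(s["clock"],s["position"],s["tool_rot"],s["force"],s["grip_width"],s["finger_force"])
print(s["qpos"])
print(delta(s,[.507,-.193,.15],-14.2))
```

```text
[[0.5695 0.1621]
 [0.5842 0.0958]
 [0.4774 0.0719]
 [0.462  0.1393]] [0.52329595 0.11726754 0.012     ]
tool [[ 0.0549 -0.0349  0.0105]
 [ 0.0544  0.033   0.0105]
 [-0.0551  0.0325  0.0106]
 [-0.055  -0.0367  0.0106]]
3.7833 [0.52397477 0.11666306 0.02187748] [ 3.14158712e+00 -7.53750795e-04  2.26248238e-01] [-1.50575224 -0.52638167  7.44601482] 0.024659046539809205 43.159030079841614
[-0.16792899  0.66932867 -0.22137223  1.95504785  0.26644234  0.54422546
 -1.91646695]
(array([-0.0859,  0.298 , -0.1282]), array([-1.000e-02, -4.000e-02,  2.716e+01]))
```

Run:
```python
from h import *
f=pickle.load(open("pics/top0.pkl","rb")); s,w=pickle.load(open("pics/w1.pkl","rb")); sc=pickle.load(open("pics/scene0.pkl","rb"))
th=np.radians(-14.3); ex=np.array([np.cos(th),np.sin(th)]); ey=np.array([-ex[1],ex[0]])
def bright(f,x0,y0,x1,y1,name):
    g=f["color"][y0:y1,x0:x1].max(2).astype(int); print(name); print(g)
bright(f,345,198,360,217,"top x345 y198")
T=on_z(f,[(357.15,192.77),(349.22,222.19)],.042)[:,:2]; m=T.mean(0); print("mid",m)
im=cv2.bilateralFilter(sc["color"],5,30,3).astype(int); r,g,b=im[...,0],im[...,1],im[...,2]
t=((r-b>40)&(r-g>12)&(g>60)); Q=[]
for c,p,a in blobs(t,50):
    if 195<c[0]<255 and 170<c[1]<215: print("scene tag",c,a,rect(sc,p,.042)); Q.append(c)
print(on_z(sc,Q,.042).mean(0))
im=cv2.bilateralFilter(w["color"],5,30,3).astype(int); r,g,b=im[...,0],im[...,1],im[...,2]
t=((r-b>40)&(r-g>12)&(g>60))
for c,p,a in blobs(t,200):
    if c[0]>460 and 150<c[1]<310: print("wrist tag",c,a,rect(w,p,.042,wpose(w,s)))
bright(w,510,230,536,254,"wrist x510 y230")
```

```text
top x345 y198
[[ 20  17  13   9  18  29  75  94 118 126 132 144 147 144 143]
 [ 17  16  21  26  22  22  12  19  29  35  74 117 126 131 136]
 [ 12  28  21  18  18  15  17   9  15  19  13  10  33  75  94]
 [ 24  11  22  26  18  16  19  13   8   5  15  18  10  21  23]
 [ 18  18  19  18  24  16   9  40  49  40  19  12  17  15  18]
 [ 22  19  22  25  18   6  37  74  89  68  32  28  12  20  17]
 [ 15  14  20  21  13  16  55  88  84  66  45  29  13  16   3]
 [ 20  12  15  20  25  15  68  99  99  71  37  28  15  23  18]
 [ 25  19  16  15  12  26  77 106 100  69  36  15   9  19  11]
 [  5  13  17  21  12  32  73  90  77  55  24  17  24  22  23]
 [ 21  27  16  19   4  31  47  66  83  67  29  14  24   3  17]
 [ 12  18  29  13  14  36  45  83 121  91  21  16  15  20  26]
 [ 18  22  16  19  19  21  35  58  90  67  21  16  22  26  17]
 [ 14  23  18  17  22  40  37  42  48  29  20  18  17  18  14]
 [ 24  17  19  15  41  56  63  59  49  30  21  21  10  17  19]
 [ 16  15  14   6  18  45  83  74  33  19   0  25  26  13  13]
 [ 85  73  45  28  18  12  12  22  22  13  25  22  19  21  20]
 [148 136 102  
[... 2657 characters left out ...]
53  58  57
   57  47  34  27  29  27  26  28]
 [ 28  24  25  24  25  27  27  19  14  14  13  12  13  17  21  23  24  27
   29  28  26  25  27  27  28  28]
 [ 29  28  27  28  25  23  15  15  13  13  15  14  13  13  14  17  24  23
   27  26  27  27  25  27  29  26]
 [ 27  26  30  28  27  26  22  22  18  17  14  18  15  14  17  23  25  29
   29  28  29  27  28  27  27  27]
 [ 27  27  28  27  27  28  26  25  26  21  16  13  17  16  22  23  25  28
   27  27  26  29  28  26  28  26]
 [ 28  28  29  27  26  27  26  27  26  25  23  19  19  18  21  25  26  28
   27  26  27  25  27  28  26  28]
 [ 40  30  27  24  26  29  28  28  27  29  23  23  25  24  25  26  25  27
   25  25  27  26  26  25  28  28]]
```

Request:
send_rows:
  plan: "0 0 -0.01 0 0 0 0.02; 0 0 -0.02 0 0 0 0.02; 0 0 -0.04 0 0 0 0.02; 0 0 -0.06 0 0 0 0.02; 0 0 -0.08 0 0 0 0.02; 0 0 -0.1 0 0 0 0.02; 0 0 -0.115 0 0 0 0.02; 0 0 -0.125 0 0 0 0.02; 0 0 -0.125 0 0 0 0.02; 0 0 -0.125 0 0 0 0.02"

```text
clock: 4.62
position: [0.5237, 0.1164, 0.1466]
tool_rot: [3.142, -0.001, 0.226]
force: [-0.1, 0.4, -4.0]
grip_width: 0.0242
finger_force: 42.1
```

Run:
```python
from h import *
from workcell import observe
s=observe(); print(s["force"],s["grip_width"],delta(s,[.5104,-.1975,.11],-14.25))
```

```text
[-0.05112898  0.35052989 -4.0232587 ] 0.024215503724256786 (array([-0.0833,  0.3029,  0.0365]), array([-1.00e-02, -4.00e-02,  2.72e+01]))
```

Request:
send_rows:
  plan: "-0.01 0.035 0 0 0 3 0.02; -0.02 0.07 0 0 0 7 0.02; -0.03 0.11 0 0 0 11 0.02; -0.041 0.15 0.005 0 0 15 0.02; -0.052 0.19 0.01 0 0 19 0.02; -0.063 0.23 0.02 0 0 23 0.02; -0.073 0.265 0.03 0 0 26 0.02; -0.08 0.29 0.036 0 0 27.2 0.02; -0.083 0.303 0.036 0 0 27.2 0.02; -0.083 0.303 0.036 0 0 27.2 0.02"

```text
clock: 5.45
position: [0.5094, -0.2005, 0.1089]
tool_rot: [3.141, 0.002, -0.252]
force: [-0.5, -0.6, -1.9]
grip_width: 0.0245
finger_force: 42.3
```

Request:
send_rows:
  plan: "0 0 0 0 0 0 0.02; 0 0 0 0 0 0 0.02; 0 0 0 0 0 0 0.02; 0 0 0 0 0 0 0.02"

```text
clock: 5.78
position: [0.511, -0.1963, 0.1104]
tool_rot: [-3.141, -0.0, -0.247]
force: [0.5, -0.3, -2.2]
grip_width: 0.0249
finger_force: 42.3
```

Run:
```python
from h import *
from workcell import imaging
s,f=wrist("w3"); print(s["clock"],s["position"],s["tool_rot"],s["force"],s["grip_width"],s["finger_force"]); print(delta(s,[.5104,-.1975,.073],-14.25))
```

```text
5.7833 [ 0.51099072 -0.19627898  0.11037279] [-3.14128144e+00 -2.26933045e-05 -2.46886596e-01] [ 0.53818627 -0.3019277  -2.16359348] 0.024895277749465806 42.334787249565125
(array([-0.0003,  0.0013,  0.0374]), array([-0.02, -0.  ,  0.1 ]))
```

View pics/w3.png

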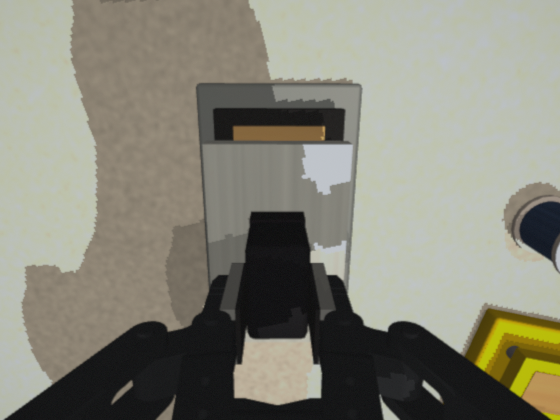

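The view shows the plate (front edge px 202–353, row 143) square over the jig (base edge px 197–362, row 84; tag px 233–325). I'll check the lateral offset.

Run:
```python
from h import *
s,f=pickle.load(open("pics/w3.pkl","rb")); P=wpose(f,s); Rt=R.from_euler('xyz',s["tool_rot"])
g=f["color"].astype(int)
# horizontal edges by gradient in rows
def edges(row,x0,x1,dr=2):
    m=cv2.GaussianBlur(g[row-dr:row+dr+1].mean((0,2))[None].astype(np.float32),(5,1),1)[0]; d=np.gradient(m)
    return [(x,int(d[x])) for x in range(x0,x1) if abs(d[x])>7 and abs(d[x])>=abs(d[x-1]) and abs(d[x])>abs(d[x+1])]
for r in (93,117,133,155,175): print(r,edges(r,185,375))
for n,px,z in [("base18",[(197,88),(362,88)],.018),("pad42",[(214.5,115),(345,115)],.042),("tag42",[(233,132),(325.5,132)],.042),("plate top",[(202,144),(353,144)],s["position"][2]-.0219+.012)]:
    T=Rt.inv().apply(on_z(f,px,z,P)-s["position"]); print(n,T.round(4)[:,:2],T.mean(0).round(4)[:2])
```

```text
93 [(196, -16), (273, 14), (362, 20)]
117 [(197, -17), (213, -17), (344, 29), (360, 20)]
133 [(198, -17), (214, -16), (233, 20), (325, -26), (343, 28), (359, 20)]
155 [(199, -14), (203, 13), (305, 17), (352, -17), (357, 22)]
175 [(201, -13), (204, 13), (302, 12), (351, -18), (356, 20)]
base18 [[ 0.0778 -0.0526]
 [ 0.0779  0.0553]] [0.0778 0.0013]
pad42 [[ 0.0625 -0.0381]
 [ 0.0625  0.0409]] [0.0625 0.0014]
tag42 [[ 0.0523 -0.0273]
 [ 0.0523  0.0295]] [0.0523 0.0011]
plate top [[ 0.0539 -0.0351]
 [ 0.0539  0.0349]] [ 0.0539 -0.0001]
```

Request:
send_rows:
  plan: "0 0.001 0.008 0 0 0 0.02; 0 0.001 0.016 0 0 0 0.02; 0 0.001 0.024 0 0 0 0.02; 0 0.001 0.03 0 0 0 0.02; 0 0.001 0.034 0 0 0 0.02; 0 0.001 0.036 0 0 0 0.02; 0 0.001 0.037 0 0 0 0.02; 0 0.001 0.037 0 0 0 0.02; 0 0.001 0.037 0 0 0 0.02; 0 0.001 0.037 0 0 0 0.02"

```text
clock: 6.67
position: [0.5106, -0.1984, 0.0736]
tool_rot: [3.142, -0.0, -0.249]
force: [0.5, -0.0, -2.7]
grip_width: 0.0248
finger_force: 42.3
```

Request:
send_rows:
  plan: "0 0 0.0005 0 0 0 0.02; 0 0 0.001 0 0 0 0.02; 0 0 0.001 0 0 0 0.02"

```text
clock: 6.92
position: [0.5105, -0.1984, 0.0723]
tool_rot: [-3.142, -0.0, -0.249]
force: [0.5, 0.7, -2.8]
grip_width: 0.0247
finger_force: 42.3
```

Request:
send_rows:
  plan: "0 -0.0005 0.0005 0 0 0 0.02; 0 -0.0005 0.001 0 0 0 0.02; 0 -0.0005 0.001 0 0 0 0.02"

```text
clock: 7.17
position: [0.5106, -0.1978, 0.0712]
tool_rot: [-3.142, 0.0, -0.249]
force: [-0.4, 0.3, -2.3]
grip_width: 0.0248
finger_force: 42.3
```

Request:
send_rows:
  plan: "0 0 0.0005 0 0 0 0.02; 0 0 0.0005 0 0 0 0.02; 0 0 0.0005 0 0 0 0.02"

```text
clock: 7.42
position: [0.5107, -0.1979, 0.0709]
tool_rot: [-3.142, -0.0, -0.249]
force: [1.0, 0.2, -1.5]
grip_width: 0.0249
finger_force: 42.5
```

Request:
send_rows:
  plan: "0 0 0.0003 0 0 0 0.02; 0 0 0.0003 0 0 0 0.02; 0 0 0.0003 0 0 0 0.02"

```text
clock: 7.67
position: [0.5107, -0.1979, 0.0706]
tool_rot: [-3.142, -0.0, -0.249]
force: [-0.4, 0.1, 3.1]
grip_width: 0.0249
finger_force: 42.9
```

Request:
send_rows:
  plan: "0 0 0.0003 0 0 0 0.02; 0 0 0.0003 0 0 0 0.02; 0 0 0.0003 0 0 0 0.02"

```text
clock: 7.92
position: [0.5109, -0.198, 0.0705]
tool_rot: [3.142, -0.001, -0.249]
force: [-0.4, 1.3, 5.7]
grip_width: 0.0249
finger_force: 43.4
```

Contact on the pin tip is confirmed (about 8 N net at the expected height). Now sliding toward −x.

Request:
send_rows:
  plan: "-0.0005 0 0 0 0 0 0.02; -0.001 0 0 0 0 0 0.02; -0.0015 0 0 0 0 0 0.02; -0.002 0 0 0 0 0 0.02; -0.0025 0 0 0 0 0 0.02; -0.003 0 0 0 0 0 0.02; -0.003 0 0 0 0 0 0.02"

```text
clock: 8.5
position: [0.5082, -0.1972, 0.0705]
tool_rot: [-3.142, -0.001, -0.249]
force: [3.4, -0.7, 5.1]
grip_width: 0.025
finger_force: 43.2
```

Request:
send_rows:
  plan: "-0.0005 0 0 0 0 0 0.02; -0.001 0 0 0 0 0 0.02; -0.001 0 0 0 0 0 0.02"

```text
clock: 8.75
position: [0.5062, -0.1968, 0.07]
tool_rot: [3.142, 0.001, -0.249]
force: [0.1, 0.3, -2.4]
grip_width: 0.0247
finger_force: 42.4
```

Request:
send_rows:
  plan: "-0.0005 0 0 0 0 0 0.02; -0.001 0 0 0 0 0 0.02; -0.001 0 0 0 0 0 0.02"

```text
clock: 9.0
position: [0.505, -0.1965, 0.0698]
tool_rot: [3.142, 0.002, -0.249]
force: [1.1, -0.9, -2.5]
grip_width: 0.0243
finger_force: 42.4
```

Request:
send_rows:
  plan: "-0.0005 0 0 0 0 0 0.02; -0.001 0 0 0 0 0 0.02; -0.001 0 0 0 0 0 0.02"

```text
clock: 9.25
position: [0.5046, -0.1964, 0.0701]
tool_rot: [-3.142, 0.0, -0.249]
force: [0.5, 0.1, -2.4]
grip_width: 0.025
finger_force: 42.4
```

The load vanished at x≈0.5065, so the tip is now inside the bore. The pin should then be at x≈0.503, which matches the camera. I'll centre on it and lower.

Request:
send_rows:
  plan: "-0.001 0 0 0 0 0 0.02; -0.0016 0 0 0 0 0 0.02; -0.0016 0 0.0005 0 0 0 0.02; -0.0016 0 0.001 0 0 0 0.02; -0.0016 0 0.0015 0 0 0 0.02; -0.0016 0 0.002 0 0 0 0.02; -0.0016 0 0.002 0 0 0 0.02"

```text
clock: 9.83
position: [0.5032, -0.196, 0.0681]
tool_rot: [-3.142, 0.0, -0.249]
force: [0.4, 0.0, -2.3]
grip_width: 0.0249
finger_force: 42.3
```

Request:
send_rows:
  plan: "0 0 0.0005 0 0 0 0.02; 0 0 0.001 0 0 0 0.02; 0 0 0.001 0 0 0 0.02"

```text
clock: 10.08
position: [0.5032, -0.196, 0.0671]
tool_rot: [-3.142, 0.0, -0.249]
force: [-0.3, -0.1, -3.5]
grip_width: 0.0251
finger_force: 42.3
```

Request:
send_rows:
  plan: "0 0 0.0005 0 0 0 0.02; 0 0 0.001 0 0 0 0.02; 0 0 0.001 0 0 0 0.02"

```text
clock: 10.33
position: [0.5032, -0.196, 0.0661]
tool_rot: [-3.142, 0.0, -0.249]
force: [-1.4, 0.2, -2.1]
grip_width: 0.0247
finger_force: 42.3
```

Request:
send_rows:
  plan: "0 0 0.0005 0 0 0 0.02; 0 0 0.001 0 0 0 0.02; 0 0 0.0015 0 0 0 0.02; 0 0 0.0015 0 0 0 0.02"

```text
clock: 10.67
position: [0.5032, -0.196, 0.0646]
tool_rot: [-3.142, 0.0, -0.249]
force: [-0.8, -0.3, -3.7]
grip_width: 0.0249
finger_force: 42.3
```

Request:
send_rows:
  plan: "0 0 0.0005 0 0 0 0.02; 0 0 0.0008 0 0 0 0.02; 0 0 0.0008 0 0 0 0.02"

```text
clock: 10.92
position: [0.5033, -0.1959, 0.064]
tool_rot: [-3.142, -0.0, -0.249]
force: [-0.7, 1.3, 0.8]
grip_width: 0.0243
finger_force: 42.8
```

Request:
send_rows:
  plan: "0 0 0.0005 0 0 0 0.02; 0 0 0.0005 0 0 0 0.02; 0 0 0.0005 0 0 0 0.02"

```text
clock: 11.17
position: [0.5033, -0.196, 0.0635]
tool_rot: [-3.141, -0.0, -0.249]
force: [-1.8, 1.5, 1.6]
grip_width: 0.0245
finger_force: 42.9
```

Request:
send_rows:
  plan: "0 0 0.0003 0 0 0 0.02; 0 0 0.0006 0 0 0 0.02; 0 0 0.001 0 0 0 0.02; 0 0 0.0014 0 0 0 0.02; 0 0 0.0018 0 0 0 0.02; 0 0 0.0022 0 0 0 0.02; 0 0 0.0026 0 0 0 0.02; 0 0 0.003 0 0 0 0.02; 0 0 0.003 0 0 0 0.02; 0 0 0.003 0 0 0 0.02"

```text
clock: 12.0
position: [0.5033, -0.196, 0.0604]
tool_rot: [-3.142, -0.0, -0.249]
force: [-1.3, 3.4, 4.0]
grip_width: 0.0246
finger_force: 43.2
```

Request:
send_rows:
  plan: "0 0 0.0005 0 0 0 0.02; 0 0 0.001 0 0 0 0.02; 0 0 0.0015 0 0 0 0.02; 0 0 0.0015 0 0 0 0.02"

```text
clock: 12.33
position: [0.5033, -0.196, 0.0589]
tool_rot: [-3.142, -0.0, -0.249]
force: [-1.8, 2.8, 6.3]
grip_width: 0.0249
finger_force: 43.4
```

Run:
```python
from h import *
from workcell import imaging,observe
F=[]
for i in range(6):
    s,f=wrist("w4"); F.append(np.r_[s["force"],s["position"]])
print(np.mean(F,0),np.std(F,0),s["tool_rot"],s["moment"],s["clock"],s["grip_width"],s["finger_force"])
```

```text
[-1.49359884  3.28770534  6.49002461  0.50330837 -0.19592824  0.05899727] [4.96617311e-01 3.59395011e-01 2.87485669e-01 1.56197308e-05
 1.34213377e-05 3.03738742e-05] [-3.14147983e+00 -3.97128010e-05 -2.48588388e-01] [ 0.51730624  0.39576426 -0.06508211] 12.5833 0.024778580816573702 43.38958561420441
```

View pics/w4.png

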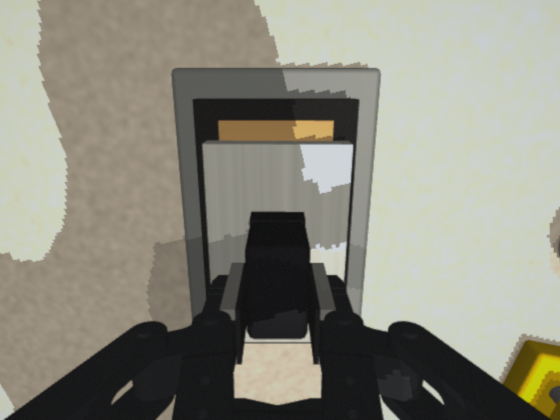

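The plate is seated over the pin and square on the pad, with an even margin of pad on both sides and the tag showing at (276,130). The sink is about 4.1–5 mm, so I'll add 0.5 mm and relieve the small side load.

Request:
send_rows:
  plan: "0 -0.0002 0.0002 0 0 0 0.02; 0 -0.0003 0.0005 0 0 0 0.02; 0 -0.0003 0.0005 0 0 0 0.02; 0 -0.0003 0.0005 0 0 0 0.02"

```text
clock: 12.97
position: [0.5033, -0.1959, 0.0585]
tool_rot: [3.141, -0.0, -0.249]
force: [-1.7, 1.8, 6.6]
grip_width: 0.0251
finger_force: 43.4
```

Run:
```python
from h import *
F=[]
for i in range(6):
    s,f=wrist("w5"); F.append(np.r_[s["force"],s["position"]])
print(np.mean(F,0).round(4),s["tool_rot"],s["moment"],s["clock"],s["finger_force"])
```

```text
[-1.8706  2.0596  6.6519  0.5033 -0.1959  0.0585] [ 3.14147144e+00 -1.15797191e-04 -2.48747749e-01] [ 0.17766945  0.54252838 -0.03359512] 13.2167 43.42590808868408
```

```bash
python3 -c "
from workcell import bot
print(bot.job_done())"
```

```text
the job is handed in; nothing more can be done
None
```

The job is handed in: the plate is seated flat over the pin and held down with about 43 N of grip, with the pad sunk roughly 5 mm (4.3 mm by force reading, 5.1–5.5 mm by height), at about 13 s on the clock.

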